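Shut the buffing jig on a trim strip and hold it with its pin

TASK

Swing the raised blue half of the clamp jig down onto the metal trim strip, then take the long pin (yellow knob) out of the wooden rack and push it down through the lined-up holes until its collar presses the blue half fully shut. The jig springs ajar by itself, so do not let go: finish while still pressing the pin down. Leave the strip in its channel, and leave the short pin (black knob), the buffing wheel, the bar of polish and the oil bottle where they are.

Things in the scene. Friction and masses are not known exactly. Their poses are not given: they have to be found in the camera images.
- jig: Clamp jig base, fixed, green and aluminium, 130 x 200 mm (x, y), 45 mm high. Origin: centre of its underside. The blue plate is hinged along the base's -x top edge; the pin hole is near the +x edge. A channel along y, 36 mm wide, crosses its middle and holds the trim strip.
- lid (a joint): Angle (rad) of the blue upper half, a plate 130 mm (hinge to free edge) x 160 mm x 14 mm thick. 0 = shut, flat on the base (rigid stop); grows as its free edge swings up and back to -x. Starts at 0.8 to 1.3, outer face to -x and up; push that face to shut it. Stiff hinge (0.16 N m): stays where left, but near shut the strip's sprung bed lifts it back to about 0.045.
- lid_hinge (a point): Middle of the hinge axis: 65 mm towards -x of the jig's centre, 45 mm above the jig's underside, level with the underside of the shut plate. Axes turn with the plate: x to the free edge, y along the hinge, z out of its outer face, which is 14 mm from the axis.
- lid_hole (a point): Centre of the mouth of the pin hole on the blue plate's outer face, 110 mm from the hinge; through hole 13 mm wide, 2 mm chamfer, framed by a painted white 40 mm square. Axes as lid_hinge. Shut: 59 mm above the jig's underside; sprung ajar: about 5 mm higher, and about 6 N down here presses it shut.
- base_hole (a point): Centre of the mouth of the pin hole in the base, on the base's top face 45 mm above its underside, 45 mm towards +x of its centre. Vertical, 12 mm wide with a 2 mm chamfer, 30 mm deep (blind).
- strip: Bright aluminium trim strip, 30 x 280 x 4 mm (x, y, z), 0.1 kg, lying loose in the jig's channel on a sprung bed that gives under load; origin: centre of its underside. It stays there.
- pin: The long pin: yellow knob 20 mm across, 30 mm high, on a steel collar 28 mm across, 4 mm thick, over a steel shank 10 mm across, 40 mm long with a bevelled tip; 0.08 kg. Origin: centre of the collar's underside; z up, so the knob spans z = 4 to 34 mm. Starts upright in either rack hole, collar on the rack's top.
- pin_tip (a point): Lower end of the long pin's shank, on its axis, 40 mm below the pin's origin.
- short_pin: A spare pin, not to be used: same shape but black knob and a shank only 18 mm long; stands in the other rack hole.
- rack: Wooden block, fixed to the bench, 130 x 60 x 50 mm (x, y, z), origin: centre of its underside. Two 12 mm holes, 46 mm deep, in its top, 36 mm to either side of the centre along x; one pin in each.
- wheel: Grey felt buffing wheel lying flat, 90 mm across, 20 mm thick; origin: centre of its underside. Bystander.
- compound_bar: Reddish bar of polish half in white paper, 35 x 90 x 30 mm; origin: centre of its underside. Bystander.
- oil_bottle: Black oil bottle with a red cap, 52 mm across, 110 mm high; origin: centre of its underside. Bystander.
Mind the look-alikes: they are no part of the job. Leave any pink, purple or red look-alike of the pin alone.

How it is judged:
On the way, in this order (a step that is already met when the one before it is completed fails the run):
1. the blue half is swung down onto the strip (value of joint lid below 0.08 rad), for 0.2 s.
2. the long pin is through the blue half and at least 8 mm into the base's hole (z of pin_tip in the frame of jig below 0.037 m and horizontal distance between pin_tip and base_hole below 0.005 m and value of joint lid below 0.08 rad), for 0.1 s.
At the end, for the whole second after the job is handed in: Blue half under 0.015 rad; long pin upright (0.1 rad), its tip within 4 mm of the base hole's axis and under 21.5 mm above the jig's underside; the robot presses on the pin (over 1 N), the pin on the jig (over 3 N); pin still (20 mm/s); strip within 20 mm of centred along its channel (value of joint lid below 0.015 rad and z of pin_tip in the frame of jig below 0.0215 m and horizontal distance between pin_tip and base_hole below 0.004 m and angle between pin's own z axis and vertical below 0.1 rad and contact force between pin and jig above 3 N and contact force between any of the fingers, the arm and pin above 1 N and y of strip in the frame of jig between -0.02 and 0.02 m and linear speed of pin below 0.02 m/s); the arm keeps its last pose, push and grip.
It fails at once if the short pin, buffing wheel, bar of polish or oil bottle is moved by more than 25 mm (distance of any of short_pin, wheel, compound_bar, oil_bottle from where it was at the start of the episode above 0.025 m).
It fails at once if the trim strip is moved by more than 40 mm (distance of strip from where it was at the start of the episode above 0.04 m).
It also fails if it takes over 51 s, if anything falls off the work surface, if the arm or the gripper's body presses on something with over 40 N, if the wrist force passes 120 N, or if a joint passes its speed limit or range.

ROBOT

A 7-joint arm with a two-finger parallel gripper is mounted at the origin on the work surface. World frame = base frame: x ahead of the robot, y to its left, z up, the work surface at z = 0. Lengths are in m, angles in rad, forces in N, time in s.
With the tool pointing down it reaches from about 0.4 to 0.85 m from the base axis. Payload 10.4 kg.
Tool frame: the origin (TCP) lies where the fingers leave the gripper's body, on its centre line; the fingertips stand 70 mm ahead of it and the grasp point (between the pads) lies r.grip_depth ahead of it (r.grip_depth is the distance from the TCP to the grasp point, in m); z points along the fingers, y is the direction in which the jaws open and shut (so a half turn about z gives the same grasp; the last joint's range is limited). The gripper opens to 87 mm and grips with 3 to 60 N. Pads are 19 mm wide; open, the fingers measure 117 mm over their backs; the gripper's body (75 mm by 190 mm) begins 51 mm behind the grasp point.
Start: joints at [1.32, 0.332, -0.065, 1.46, 0.022, 1.35, -0.088], TCP at [0.141, -0.609, 0.292] pointing down, gripper open.
Joint ranges: [-2.6, 2.6], [-0.5, 2.12], [-1.47, 1.34], [0.16, 2.42], [-1.27, 4.41], [0.06, 2.06], [-2.6, 2.6]. Speed limits (rad/s): [2.22, 2.22, 2.79, 2.79, 3.14, 3.14, 3.14].

INTERFACE

Orientations are given as a unit quaternion [x, y, z, w].
In Python, from bench import monitor, viewer, workorder, nets, r gives the robot as it stands.
- The arm moves only by the tool drive_tool, never from a script. Its argument "plan" is a list of rows, each an object of numbers: "rx", "ry", "rz": the turn, a rotation vector about the tool's x, y, z in units of 360 degrees (1.0 is 360 degrees); "x", "y", "z": the shift along the tool's x, y, z in units of 1000 mm (1.0 is 1000 mm); "fingers": the opening, from 0 (shut) to 1 (fully open). In form: [{"rx": .., "ry": .., "rz": .., "x": .., "y": .., "z": .., "fingers": ..}, ...]. A call has 1 to 12 rows; each row is the pose to reach, as a shift and turn from the pose commanded when the call began, along the tool's axes at that moment, turning the shorter way round; what a row does not reach only later rows make up. A row lasts 1/8 s, in which the tool goes at most 62.5 mm and 10.7 degrees, less where a joint would pass 70% of its speed; a pose out of reach is approached as far as the arm can. A call with a number of a shift or a turn outside -1 to 1 is refused whole. A call with a gripper value outside its range is refused whole. The fingers move at their own pace and stop on an object; "squeeze" is the grip in N (left out, the last holds). Time passes only in rows, so rows that repeat a pose let the fingers close. It gives the time, the measured TCP pose, the force and the opening at its end, in the units of the state.
- monitor.read_state(): the state, without advancing time (a new reading comes with each control period).
- viewer.camera(name): name is "side" or "top" or "wrist"; returns a dict with "color" (480x640x3 uint8, red, green, blue), "depth" (480x640 float32, m along the optical axis (not along the pixel's ray), 0 where there is no reading), "camera_matrix" (3x3 intrinsics, pixels), "D" ([k1, k2, p1, p2, k3] as OpenCV has them; the pictures are not rectified), "xyz" and "rotation" of the camera in the world. Camera axes: x right, y down, z forward; pixel columns grow to the right and rows downward; lengths in m; the calibration is good to about 2 mm. A picture is of the moment at which its call begins.
- workorder.close_job(): hands the job in, once; it reports no verdict.
Trained networks look in the newest picture that a camera, given by its name, has taken for a name from the list of things; names that differ only in an ending like _2 or _b are one class to them, and where a whole thing is asked for, a point or a joint stands for the part that bears it (a point fixed in the world has none). Each returns a list of dicts, best first, with "confidence" (0 to 1); they miss things now and then, are a little off and sometimes report something else, mostly with a low value. They report only what shows in the picture. A call takes as long as a camera call. They do not tell look-alikes from the thing itself.
- nets.find_in(label, camera): "centre" ([x, y, z] in m, in world coordinates, good to about 4 mm: the middle of the surface that is visible of it).
- nets.regions_of(label, camera): "region" (480x640 bool, what is visible of it).
The state is a dict: "time": time; "joint_positions": joint angles; "joint_vel": joint speeds; "joint_torque": joint torques, N m; "ee_pos": TCP position; "eef_rot": TCP orientation; "ft_force": force on the tool from outside, world axes, zero at the start; "torque": the same for the moment, N m; "width": finger opening in m.
Only numpy, scipy, OpenCV 4.12 (cv2) and the standard library are available. Lean on these libraries where they do the work, as an engineer would, in place of code of your own. Each camera call takes 0.05 s, during which the arm holds its last target.

## Working session

There is one attempt and no reset: what is moved stays moved. The work goes in short steps, Python scripts to look and compute and a tool call to move; the robot and the scene stay as the last step left them, time stands still between calls to the robot, and variables do not carry over. Pictures are saved under pics/ and viewed, and the job is handed in when it is done.

Besides the shell and the picture viewer there is one more tool, called after "Emit:" as name(argument=value, ...) on one line, values as JSON. drive_tool: Moves the arm, as the interface text tells. Its arguments: {"type":"object","properties":{"plan":{"type":"array","items":{"type":"object","properties":{"rx":{"type":"number","minimum":-1,"maximum":1},"ry":{"type":"number","minimum":-1,"maximum":1},"rz":{"type":"number","minimum":-1,"maximum":1},"x":{"type":"number","minimum":-1,"maximum":1},"y":{"type":"number","minimum":-1,"maximum":1},"z":{"type":"number","minimum":-1,"maximum":1},"fingers":{"type":"number"}}}},"squeeze":{"type":"number"}},"required":["plan"]}

```bash
ls; mkdir -p pics
cat > h.py <<'E'
import numpy as np, cv2
from scipy.spatial.transform import Rotation as R
from bench import monitor, viewer, workorder, nets, r
def snap(n,f):
    c=viewer.camera(n); cv2.imwrite('pics/'+f+'.png',c['color'][:,:,::-1]); return c
def Rc(c):
    a=np.array(c['rotation'],float)
    return a if a.shape==(3,3) else R.from_quat(a).as_matrix()
def px2w(c,u,v,d=None):
    if d is None: d=c['depth'][int(v),int(u)]
    p=cv2.undistortPoints(np.array([[[u,v]]],float),np.array(c['camera_matrix']),np.array(c['D']))[0,0]
    return Rc(c)@np.array([p[0]*d,p[1]*d,d])+np.array(c['xyz'])
def cloud(c,mask):
    v,u=np.nonzero(mask&(c['depth']>0)); d=c['depth'][v,u]
    p=cv2.undistortPoints(np.stack([u,v],1).astype(float)[:,None],np.array(c['camera_matrix']),np.array(c['D']))[:,0]
    return (np.c_[p*d[:,None],d])@Rc(c).T+np.array(c['xyz'])
def w2px(c,P):
    Rm=Rc(c); t=-Rm.T@np.array(c['xyz'])
    return cv2.projectPoints(np.array(P,float).reshape(-1,3),cv2.Rodrigues(Rm.T)[0],t,np.array(c['camera_matrix']),np.array(c['D']))[0][:,0]
E
python3 - <<'E'
from h import *
for n in ['side','top','wrist']:
    c=snap(n,n+'0'); print(n,c['xyz'],c['rotation'])
    for l in ['jig','lid','lid_hole','base_hole','strip','pin','short_pin','rack']:
        try: print(l,[(np.round(a['centre'],3).tolist(),round(a['confidence'],2)) for a in nets.find_in(l,n)])
        except Exception as e: print(l,e)
print(monitor.read_state(),r.grip_depth)
E
```

```text
pics
side [ 0.51518355 -0.76668843  0.60769543] [ 0.90364229 -0.02353958  0.00551621 -0.42760504]
jig [([0.545, 0.061, 0.046], 0.58)]
lid [([0.527, 0.088, 0.119], 0.77)]
lid_hole [([0.53, 0.09, 0.119], 0.66)]
base_hole [([0.545, 0.061, 0.048], 0.61), ([0.37, -0.085, 0.015], 0.27)]
strip [([0.564, 0.09, 0.052], 0.6), ([0.774, -0.107, 0.03], 0.59)]
pin [([0.394, -0.237, 0.054], 0.93), ([0.412, -0.357, 0.054], 0.79), ([0.505, -0.363, 0.057], 0.67), ([0.475, -0.287, 0.067], 0.6), ([0.483, -0.19, 0.052], 0.58)]
short_pin [([0.543, -0.276, 0.068], 0.97)]
rack [([0.512, -0.296, 0.05], 0.71), ([0.773, -0.109, 0.03], 0.35)]
top [ 0.47644899 -0.08889281  0.81044753] [ 0.7158497  -0.69691923  0.03783455 -0.02076871]
jig [([0.548, 0.113, 0.075], 0.6)]
lid [([0.53, 0.12, 0.128], 0.59)]
lid_hole [([0.534, 0.119, 0.123], 0.64)]
base_hole [([0.547, 0.114, 0.071], 0.74)]
strip [([0.558, 0.023, 0.049], 0.91), ([0.541, -0.268, 0.081], 0.59), ([0.766, -0.096, 0.028], 0.54)]
pin [([0.482, -0.182, 0.076], 0.82), ([0.392, -0.228, 0.072], 0.63), ([0.501, -0.356, 0.06], 0.61)]
short_pin [([0.541, -0.266, 0.0
[... 251 characters left out ...]
: array([ 1.32038667,  0.33221534, -0.06466693,  1.46009614,  0.0216097 ,
        1.34992842, -0.08853398]), 'joint_vel': array([-4.05576680e-04,  1.47980889e-05, -1.19537372e-03, -4.67628220e-04,
        6.48678955e-04, -7.90531735e-04,  4.19764165e-04]), 'joint_torque': array([-6.87158081e-05, -6.23032379e+01,  2.42408027e-02, -3.90115464e+01,
       -6.11754251e-02,  3.16022965e-02,  7.18023239e-05]), 'ee_pos': array([ 0.14114982, -0.60886367,  0.2922677 ]), 'eef_rot': array([9.93523263e-01, 1.13628895e-01, 9.78269308e-07, 2.38791890e-05]), 'ft_force': array([0.39423088, 0.16661318, 0.11801599]), 'torque': array([ 0.00153925, -0.01652665, -0.00535326]), 'width': 0.08693016914407185} 0.051
```

View pics/side0.png

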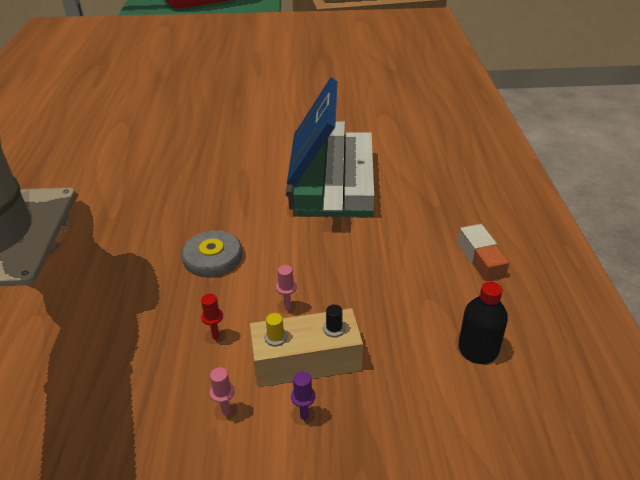

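View pics/top0.png

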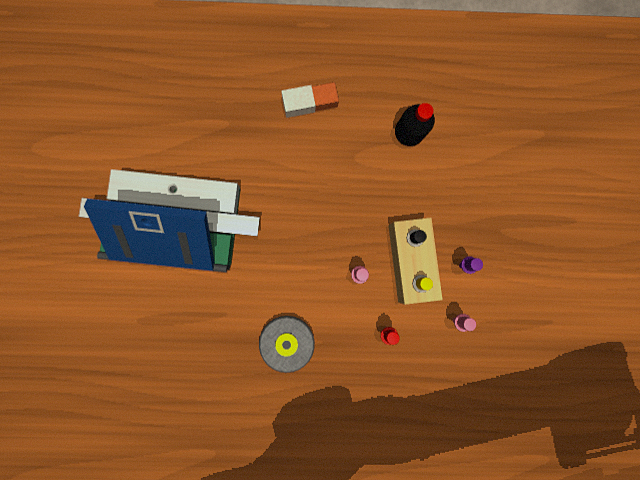

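The side view shows the yellow-knob pin at (275,330) in the rack with the black one at (334,318), pink/red/purple look-alikes round it, and the raised lid at (315,130). In the top view the base hole is at (173,188), the lid's square at (146,222), and the yellow knob at (426,283).

Run:
```python
from h import *
for n in ['top','side']:
    c=viewer.camera(n); im=c['color'].astype(int)
    print(n)
    H=cv2.cvtColor(c['color'],cv2.COLOR_RGB2HSV).astype(int)
    # yellow knob
    P=None
    V,U=np.mgrid[:480,:640]
    box=(abs(U-426)<18)&(abs(V-283)<15) if n=='top' else (abs(U-275)<18)&(abs(V-328)<18)
    m=box&(H[...,0]>22)&(H[...,0]<34)&(H[...,1]>170)&(H[...,2]>100)
    p=cloud(c,m); top=p[p[:,2]>p[:,2].max()-.004]
    print('knob',m.sum(),p.mean(0),p.max(0),p.min(0),'top c',(top.max(0)+top.min(0))/2)
    mr=(H[...,0]>10)&(H[...,0]<30)&(c['depth']>0)
    # wide cloud in rack region
    reg=(abs(U-416)<40)&(abs(V-260)<60) if n=='top' else (abs(U-305)<70)&(abs(V-345)<45)
    p=cloud(c,reg); t=p[(abs(p[:,2]-.05)<.004)]
    q=cv2.minAreaRect(t[:,:2].astype(np.float32)*1000); print('rack',q,t[:,2].mean())
    mb=(H[...,0]>100)&(H[...,0]<125)&(H[...,1]>120)&(H[...,2]>50)
    reg=(U<250)&(V>150)&(V<290) if n=='top' else (U>260)&(U<360)&(V>60)&(V<220)
    p=cloud(c,mb&reg)
    ce=np.median(p,0)
    for k in range(4):
        s=np.linalg.svd(p-p.mean(0),full_matrices=False)[2][2]; dd=(p-p.mean(0))@s; p=p[abs(dd)<max(.003,1.5*dd.std()) ]
    s*=np.sign(s[2]); print('lid n',s,'c',p.mean(0),len(p),dd.std(), 'angle',np.arccos(s[2]),'yaw',np.degrees(np.arctan2(-s[1],-s[0])))
    p=cloud(c,reg); t=p[abs(p[:,2]-.045)<.003]
    q=cv2.minAreaRect(t[:,:2].astype(np.float32)*1000); print('basetop',q,cv2.boxPoints(q).round().tolist(), t[:,2].mean())
    if n=='top': print('hole',px2w(c,173,188),'ring',px2w(c,167,188),px2w(c,173,182),'square',px2w(c,146,222))
    if n=='top':print(w2px(c,px2w(c,173,188)))
c=viewer.camera('top')
cv2.imwrite('pics/crop.png',cv2.resize(c['color'][150:290,70:270,::-1],None,fx=4,fy=4,interpolation=cv2.INTER_CUBIC))
```

```text
top
knob 135 [ 0.47229407 -0.2776295   0.08272782] [ 0.48211227 -0.26814455  0.08589875] [ 0.46259074 -0.29515077  0.05139686] top c [ 0.47155628 -0.27742776  0.08392638]
rack ((507.3794250488281, -272.70721435546875), (130.1221160888672, 61.12723922729492), 8.033905029296875) 0.049953883720728114
lid n [-0.85047722  0.06917346  0.52144369] c [0.5268749  0.12310872 0.11443219] 4899 0.0008547416691160241 angle 1.0222543273377969 yaw -4.649909233862866
basetop ((560.4598388671875, 125.54450988769531), (267.0920104980469, 141.99288940429688), 85.34449005126953) [[479.0, -2.0], [620.0, -13.0], [642.0, 253.0], [501.0, 264.0]] 0.04508475870301032
hole [0.61575315 0.12133122 0.02381247] ring [0.61138145 0.12454554 0.0468756 ] [0.62180058 0.11643309 0.04390298] square [0.54707688 0.12549571 0.13768486]
[[173. 188.]]
side
knob 308 [ 0.46948312 -0.2838869   0.07684961] [ 0.47961473 -0.26975078  0.0863411 ] [ 0.46157086 -0.29105649  0.05413819] top c [ 0.47073095 -0.27991767  0.08434415]
rack ((506.8336486816406, -275.4439392089844), (129.92689514160156, 63.5399055480957), 7.432220458984375) 0.04948341770010486
lid n [-0.8481954   0.06221829  0.52601658] c [0.52428078 0.10509513 0.11096122] 1372 0.0011180232283876236 angle 1.0168863441906173 yaw -4.195344972680569
basetop ((577.2787475585938, 110.54214477539062), (272.6082763671875, 115.96721649169922), 66.3625717163086) [[470.0, 9.0], [576.0, -38.0], [685.0, 212.0], [579.0, 259.0]] 0.045006779968218204
```

View pics/crop.png

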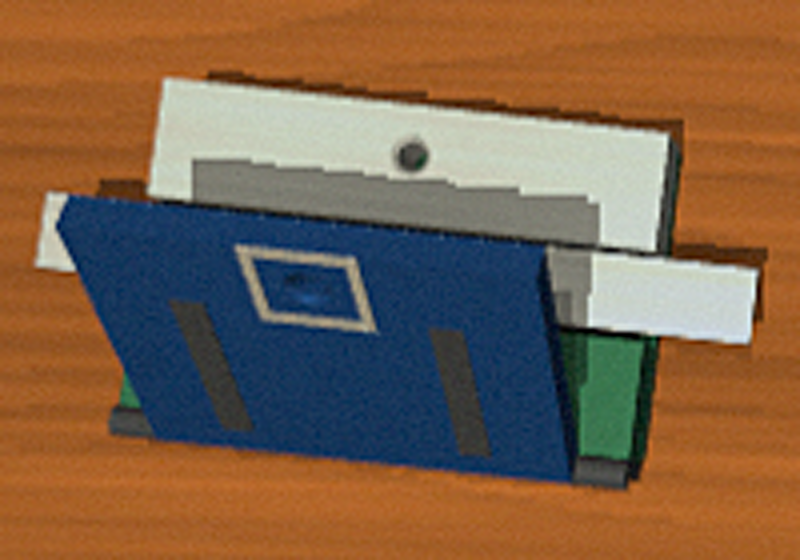

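```bash
cat >> h.py <<'E'
def ray_z(c,u,v,z):
    o=np.array(c['xyz']); d=px2w(c,u,v,1.0)-o; return o+d*(z-o[2])/d[2]
def row(pos,yaw=None,start=None):
    """pos TCP world, yaw of tool x deg (tool down) -> row numbers from start pose"""
    s=start or monitor.read_state(); A=R.from_quat(s['eef_rot'])
    d=A.inv().apply(np.array(pos)-s['ee_pos'])
    out=d
    if yaw is not None:
        T=R.from_euler('z',yaw,degrees=True)*R.from_euler('x',180,degrees=True)
        out=np.r_[d,(A.inv()*T).as_rotvec()/(2*np.pi)]
    return np.round(out,4).tolist()
E
python3 - <<'E'
from h import *
c=viewer.camera('top'); g=cv2.cvtColor(c['color'],cv2.COLOR_RGB2GRAY)
p=ray_z(c,172.75,188.5,.045); print('hole top',p)
c2=viewer.camera('side'); cv2.imwrite('pics/crop2.png',cv2.resize(c2['color'][70:220,280:400,::-1],None,fx=5,fy=5,interpolation=cv2.INTER_CUBIC)[:600])
ye=-4.65; X=np.array([np.cos(np.radians(ye)),np.sin(np.radians(ye)),0]); h=p
hinge=h-X*.110
# check lid: plane distance to hinge
n=np.array([-.85048,.0692,.5214]); print('plane offset', (np.array([.52687,.12311,.11443])-np.array([hinge[0],hinge[1],.045]))@n,'expect .014')
def tcp(xj,z): q=hinge+X*xj; return [q[0],q[1],z+.07]
print('mid',row([.45,-.30,.292],ye)); 
print('pre hi',row(tcp(.003-.03+.0,.21),ye)); print('pre',row(tcp(-.003-.02,.133),ye))
for t in np.linspace(1.0,0.02,11):
    s=.095; print(round(t,2),row(tcp(s*np.cos(t)-.014*np.sin(t)-.0095, .045+s*np.sin(t)+.014*np.cos(t)),ye))
E
```

```text
hole top [0.61119066 0.11602161 0.045     ]
plane offset 0.014542390415631011 expect .014
mid [0.3706, -0.2312, 0.0003, 0.0, -0.0, 0.0492]
pre hi [0.4911, -0.6417, 0.0122, 0.0, -0.0, 0.0492]
pre [0.4949, -0.6405, 0.0892, 0.0, -0.0, 0.0492]
1.0 [0.5454, -0.6244, 0.0897, 0.0, -0.0, 0.0492]
0.9 [0.5534, -0.6218, 0.094, 0.0, -0.0, 0.0492]
0.8 [0.5609, -0.6194, 0.0991, 0.0, -0.0, 0.0492]
0.71 [0.5679, -0.6172, 0.1049, 0.0, -0.0, 0.0492]
0.61 [0.5744, -0.6151, 0.1115, 0.0, -0.0, 0.0492]
0.51 [0.5802, -0.6133, 0.1186, 0.0, -0.0, 0.0492]
0.41 [0.5853, -0.6116, 0.1263, 0.0, -0.0, 0.0492]
0.31 [0.5897, -0.6102, 0.1346, 0.0, -0.0, 0.0492]
0.22 [0.5933, -0.6091, 0.1432, 0.0, -0.0, 0.0492]
0.12 [0.596, -0.6082, 0.1521, 0.0, -0.0, 0.0492]
0.02 [0.5979, -0.6076, 0.1613, 0.0, -0.0, 0.0492]
```

View pics/crop2.png

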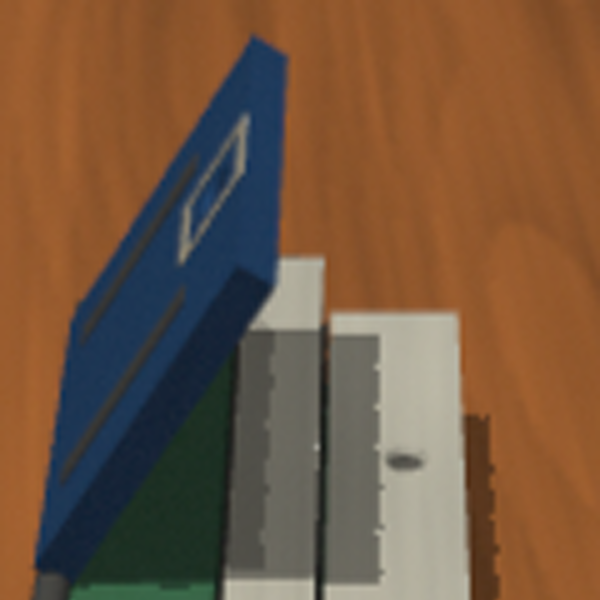

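The side crop shows the base hole at about full-frame (361,162), unobstructed.

Emit:
drive_tool(plan=[{"x": 0.37, "y": -0.231, "z": 0, "rz": 0.0492, "fingers": 0}, {"x": 0.37, "y": -0.231, "z": 0, "rz": 0.0492, "fingers": 0}, {"x": 0.37, "y": -0.231, "z": 0, "rz": 0.0492, "fingers": 0}, {"x": 0.37, "y": -0.231, "z": 0, "rz": 0.0492, "fingers": 0}, {"x": 0.37, "y": -0.231, "z": 0, "rz": 0.0492, "fingers": 0}, {"x": 0.37, "y": -0.231, "z": 0, "rz": 0.0492, "fingers": 0}, {"x": 0.37, "y": -0.231, "z": 0, "rz": 0.0492, "fingers": 0}, {"x": 0.37, "y": -0.231, "z": 0, "rz": 0.0492, "fingers": 0}])

```text
validation failed for argument at $.pl...
```

Run:
```python
from h import *
c2=viewer.camera('side')
print(ray_z(c2,361,162.4,.045))
s=monitor.read_state(); print(s['time'],s['ee_pos'],s['eef_rot'],s['width'],s['joint_positions'].round(2))
ye=-4.65; X=np.array([np.cos(np.radians(ye)),np.sin(np.radians(ye)),0]); hinge=np.array([.6112,.1160,.045])-X*.11
def tcp(xj,z): q=hinge+X*xj; return [q[0],q[1],z+.07]
print('pre hi',row(tcp(-.03,.21),ye)); print('pre',row(tcp(-.003-.02,.133),ye))
```

```text
[0.61064867 0.11021968 0.045     ]
1.65 [ 0.1411844  -0.608862    0.29226066] [9.93520214e-01 1.13655551e-01 1.56862769e-05 2.88884827e-05] 0.08710671972215504 [ 1.32  0.33 -0.06  1.46  0.02  1.35 -0.09]
pre hi [0.4882, -0.6426, 0.0122, 0.0, -0.0, 0.0492]
pre [0.4949, -0.6404, 0.0892, 0.0, -0.0, 0.0492]
```

Emit:
drive_tool(plan=[{"rx": 0, "ry": 0, "rz": 0.0492, "x": 0.37, "y": -0.231, "z": 0, "fingers": 0}, {"rx": 0, "ry": 0, "rz": 0.0492, "x": 0.37, "y": -0.231, "z": 0, "fingers": 0}, {"rx": 0, "ry": 0, "rz": 0.0492, "x": 0.37, "y": -0.231, "z": 0, "fingers": 0}, {"rx": 0, "ry": 0, "rz": 0.0492, "x": 0.37, "y": -0.231, "z": 0, "fingers": 0}, {"rx": 0, "ry": 0, "rz": 0.0492, "x": 0.37, "y": -0.231, "z": 0, "fingers": 0}, {"rx": 0, "ry": 0, "rz": 0.0492, "x": 0.37, "y": -0.231, "z": 0, "fingers": 0}, {"rx": 0, "ry": 0, "rz": 0.0492, "x": 0.37, "y": -0.231, "z": 0, "fingers": 0}, {"rx": 0, "ry": 0, "rz": 0.0492, "x": 0.37, "y": -0.231, "z": 0, "fingers": 0}])

```text
time: 2.65
ee_pos: [0.4529, -0.2955, 0.2925]
eef_rot: [0.999, -0.036, 0.001, -0.001]
ft_force: [-0.1, -0.6, 0.1]
width: 0.0153
```

```bash
cat > lid.py <<'E'
from h import *
s=monitor.read_state(); print(s['time'],s['ee_pos'],s['eef_rot'],s['width'])
ye=-4.65; X=np.array([np.cos(np.radians(ye)),np.sin(np.radians(ye)),0]); hinge=np.array([.6112,.1140,.045])-X*.11
def tcp(xj,z): q=hinge+X*xj; return [q[0],q[1],z+.07]
print('pre hi',row(tcp(-.03,.21),ye)); print('pre',row(tcp(-.003-.02,.133),ye))
for t in np.linspace(1.0,0.02,11):
    q=.095; print(round(t,2),row(tcp(q*np.cos(t)-.014*np.sin(t)-.0095, .045+q*np.sin(t)+.014*np.cos(t)),ye))
E
python3 - <<'E'
from h import *
c=snap('wrist','w1')
E
python3 lid.py
```

```text
2.7 [ 0.45086069 -0.2983304   0.29233007] [ 9.99264505e-01 -3.83456836e-02  2.09655551e-04 -1.16084228e-04] 0.010746293870045926
pre hi [-0.0117, -0.424, 0.0124, -0.0, -0.0001, 0.0007]
pre [-0.0048, -0.424, 0.0894, -0.0, -0.0001, 0.0007]
1.0 [0.0483, -0.4237, 0.09, -0.0, -0.0001, 0.0007]
0.9 [0.0567, -0.4237, 0.0942, -0.0, -0.0001, 0.0007]
0.8 [0.0646, -0.4237, 0.0993, -0.0, -0.0001, 0.0007]
0.71 [0.0719, -0.4236, 0.1052, -0.0, -0.0001, 0.0007]
0.61 [0.0787, -0.4236, 0.1117, -0.0, -0.0001, 0.0007]
0.51 [0.0848, -0.4236, 0.1189, -0.0, -0.0001, 0.0007]
0.41 [0.0902, -0.4235, 0.1266, -0.0, -0.0001, 0.0007]
0.31 [0.0947, -0.4235, 0.1348, -0.0, -0.0001, 0.0007]
0.22 [0.0985, -0.4235, 0.1434, -0.0, -0.0001, 0.0007]
0.12 [0.1014, -0.4235, 0.1524, -0.0, -0.0001, 0.0007]
0.02 [0.1034, -0.4235, 0.1616, -0.0, -0.0001, 0.0007]
```

View pics/w1.png

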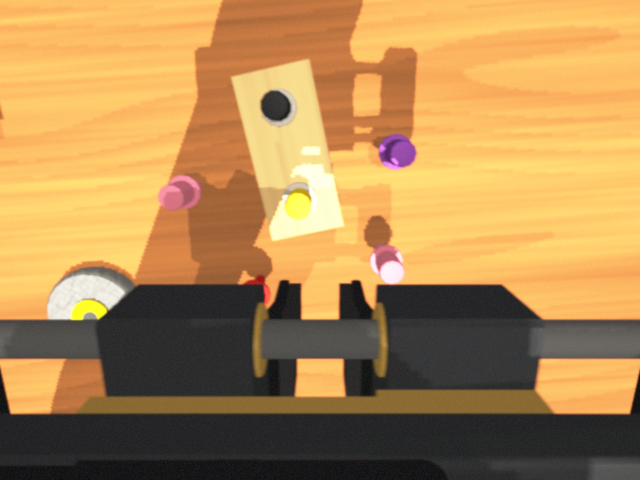

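The wrist view shows the yellow knob at (298,205) in the rack and the look-alikes clear of it. Next: move behind the lid.

Emit:
drive_tool(plan=[{"rx": 0, "ry": 0, "rz": 0.0007, "x": -0.012, "y": -0.424, "z": 0.012, "fingers": 0}, {"rx": 0, "ry": 0, "rz": 0.0007, "x": -0.012, "y": -0.424, "z": 0.012, "fingers": 0}, {"rx": 0, "ry": 0, "rz": 0.0007, "x": -0.012, "y": -0.424, "z": 0.012, "fingers": 0}, {"rx": 0, "ry": 0, "rz": 0.0007, "x": -0.012, "y": -0.424, "z": 0.012, "fingers": 0}, {"rx": 0, "ry": 0, "rz": 0.0007, "x": -0.012, "y": -0.424, "z": 0.012, "fingers": 0}, {"rx": 0, "ry": 0, "rz": 0.0007, "x": -0.012, "y": -0.424, "z": 0.012, "fingers": 0}, {"rx": 0, "ry": 0, "rz": 0.0007, "x": -0.012, "y": -0.424, "z": 0.012, "fingers": 0}, {"rx": 0, "ry": 0, "rz": 0.0007, "x": -0.012, "y": -0.424, "z": 0.012, "fingers": 0}, {"rx": 0, "ry": 0, "rz": 0.0007, "x": -0.005, "y": -0.424, "z": 0.05, "fingers": 0}, {"rx": 0, "ry": 0, "rz": 0.0007, "x": -0.005, "y": -0.424, "z": 0.089, "fingers": 0}, {"rx": 0, "ry": 0, "rz": 0.0007, "x": -0.005, "y": -0.424, "z": 0.089, "fingers": 0}, {"rx": 0, "ry": 0, "rz": 0.0007, "x": -0.005, "y": -0.424, "z": 0.089, "fingers": 0}])

```text
time: 4.2
ee_pos: [0.4797, 0.1219, 0.2047]
eef_rot: [0.999, -0.044, 0.001, 0.0]
ft_force: [1.1, 0.4, 0.6]
width: 0.0002
```

```bash
python3 lid.py
python3 - <<'E'
from h import *
snap('wrist','w2')
E
```

```text
4.2 [0.47965345 0.12189076 0.20466151] [ 9.99048819e-01 -4.36004360e-02  6.76858521e-04  3.91040178e-05] 0.00015380955463940225
pre hi [-0.0082, -0.0027, -0.0753, 0.0, -0.0002, -0.001]
pre [-0.0013, -0.0028, 0.0017, 0.0, -0.0002, -0.001]
1.0 [0.0518, -0.0031, 0.0022, 0.0, -0.0002, -0.001]
0.9 [0.0601, -0.0032, 0.0065, 0.0, -0.0002, -0.001]
0.8 [0.0681, -0.0032, 0.0116, 0.0, -0.0002, -0.001]
0.71 [0.0754, -0.0033, 0.0175, 0.0, -0.0002, -0.001]
0.61 [0.0822, -0.0033, 0.024, 0.0, -0.0002, -0.001]
0.51 [0.0883, -0.0033, 0.0312, 0.0, -0.0002, -0.001]
0.41 [0.0936, -0.0034, 0.0389, 0.0, -0.0002, -0.001]
0.31 [0.0982, -0.0034, 0.0471, 0.0, -0.0002, -0.001]
0.22 [0.102, -0.0034, 0.0558, 0.0, -0.0002, -0.001]
0.12 [0.1048, -0.0034, 0.0647, 0.0, -0.0002, -0.001]
0.02 [0.1068, -0.0035, 0.0739, 0.0, -0.0002, -0.001]
```

View pics/w2.png

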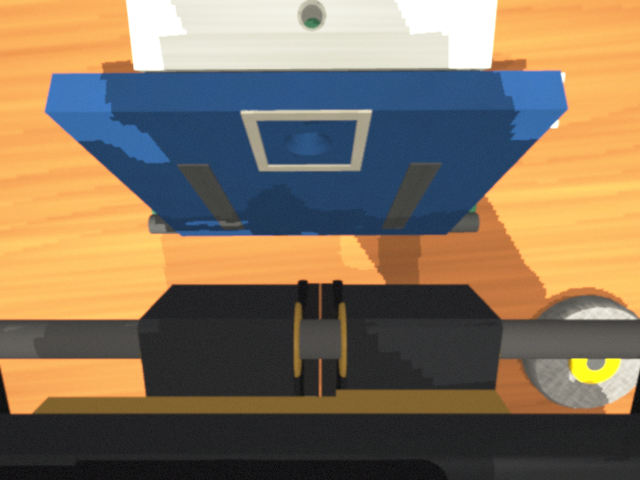

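The wrist view shows the lid face head-on, its hole at (307,140), the base hole at (312,14), and the shut fingers lined up at column 320. Sweep now.

Emit:
drive_tool(plan=[{"rx": 0, "ry": 0, "rz": -0.001, "x": 0.03, "y": -0.003, "z": 0.002, "fingers": 0}, {"rx": 0, "ry": 0, "rz": -0.001, "x": 0.052, "y": -0.003, "z": 0.002, "fingers": 0}, {"rx": 0, "ry": 0, "rz": -0.001, "x": 0.06, "y": -0.003, "z": 0.0065, "fingers": 0}, {"rx": 0, "ry": 0, "rz": -0.001, "x": 0.068, "y": -0.003, "z": 0.0115, "fingers": 0}, {"rx": 0, "ry": 0, "rz": -0.001, "x": 0.0755, "y": -0.003, "z": 0.0175, "fingers": 0}, {"rx": 0, "ry": 0, "rz": -0.001, "x": 0.082, "y": -0.003, "z": 0.024, "fingers": 0}, {"rx": 0, "ry": 0, "rz": -0.001, "x": 0.088, "y": -0.003, "z": 0.031, "fingers": 0}, {"rx": 0, "ry": 0, "rz": -0.001, "x": 0.0935, "y": -0.003, "z": 0.039, "fingers": 0}, {"rx": 0, "ry": 0, "rz": -0.001, "x": 0.098, "y": -0.003, "z": 0.047, "fingers": 0}, {"rx": 0, "ry": 0, "rz": -0.001, "x": 0.102, "y": -0.003, "z": 0.055, "fingers": 0}])

```text
time: 5.5
ee_pos: [0.5809, 0.1169, 0.1475]
eef_rot: [0.999, -0.04, -0.0, 0.0]
ft_force: [-0.3, 0.2, 0.9]
width: 0.0004
```

```bash
python3 lid.py|grep -v '\.[3-9]. \['
python3 - <<'E'
from h import *
snap('side','s3')
E
```

```text
5.5 [0.58088043 0.11691725 0.14751595] [ 9.99211374e-01 -3.97061192e-02 -2.17311285e-04  8.89361479e-05] 0.0003502872987667902
pre hi [-0.1096, 0.0003, -0.1324, 0.0, 0.0001, 0.0003]
pre [-0.1026, 0.0003, -0.0554, 0.0, 0.0001, 0.0003]
1.0 [-0.0495, 0.0004, -0.055, 0.0, 0.0001, 0.0003]
0.9 [-0.0411, 0.0004, -0.0507, 0.0, 0.0001, 0.0003]
0.8 [-0.0332, 0.0004, -0.0456, 0.0, 0.0001, 0.0003]
0.22 [0.0007, 0.0005, -0.0015, 0.0, 0.0001, 0.0003]
0.12 [0.0036, 0.0005, 0.0074, 0.0, 0.0001, 0.0003]
0.02 [0.0057, 0.0005, 0.0166, 0.0, 0.0001, 0.0003]
```

View pics/s3.png

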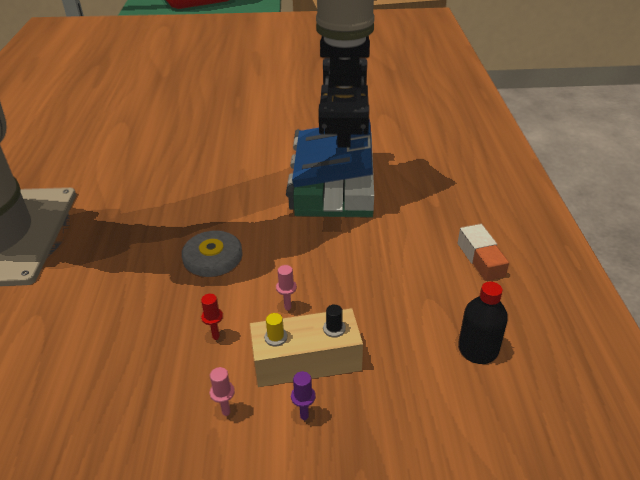

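The side view shows the lid nearly down under the fingers, at (330,155). Finish the press.

Emit:
drive_tool(plan=[{"rx": 0, "ry": 0, "rz": 0, "x": 0.004, "y": 0, "z": 0.008, "fingers": 0}, {"rx": 0, "ry": 0, "rz": 0, "x": 0.006, "y": 0, "z": 0.014, "fingers": 0}, {"rx": 0, "ry": 0, "rz": 0, "x": 0.006, "y": 0, "z": 0.017, "fingers": 0}, {"rx": 0, "ry": 0, "rz": 0, "x": 0.006, "y": 0, "z": 0.017, "fingers": 0}, {"rx": 0, "ry": 0, "rz": 0, "x": 0.006, "y": 0, "z": 0.017, "fingers": 0}])

```text
time: 6.18
ee_pos: [0.5867, 0.1166, 0.1313]
eef_rot: [0.999, -0.04, -0.0, 0.0]
ft_force: [-0.0, 0.3, 0.0]
width: 0.0003
```

Emit:
drive_tool(plan=[{"rx": 0, "ry": 0, "rz": 0, "x": 0, "y": 0, "z": 0.0015, "fingers": 0}, {"rx": 0, "ry": 0, "rz": 0, "x": 0, "y": 0, "z": 0.003, "fingers": 0}, {"rx": 0, "ry": 0, "rz": 0, "x": 0, "y": 0, "z": 0.003, "fingers": 0}])

```text
time: 6.55
ee_pos: [0.587, 0.1165, 0.1292]
eef_rot: [0.999, -0.04, 0.0, 0.0]
ft_force: [-3.1, -2.3, 11.1]
width: 0.0009
```

Run:
```python
from h import *
c=snap('side','s4');c2=snap('wrist','w4')
V,U=np.mgrid[:480,:640]
H=cv2.cvtColor(c['color'],cv2.COLOR_RGB2HSV).astype(int)
mb=(H[...,0]>100)&(H[...,0]<125)&(H[...,1]>120)&(H[...,2]>50)&(U>260)&(U<400)&(V>60)&(V<220)
p=cloud(c,mb)
for k in range(4):
    s=np.linalg.svd(p-p.mean(0),full_matrices=False)[2][2]; dd=(p-p.mean(0))@s; p=p[abs(dd)<max(.003,1.5*dd.std()) ]
print(s,p.mean(0),len(p)); print(monitor.read_state()['ft_force'],monitor.read_state()['ee_pos'])
```

```text
[-5.25910410e-05 -1.61414645e-03  9.99998696e-01] [0.55473753 0.0955197  0.05813523] 2473
[-2.83776088 -0.99104584 10.28479716] [0.58696917 0.11655232 0.12917467]
```

View pics/s4.png

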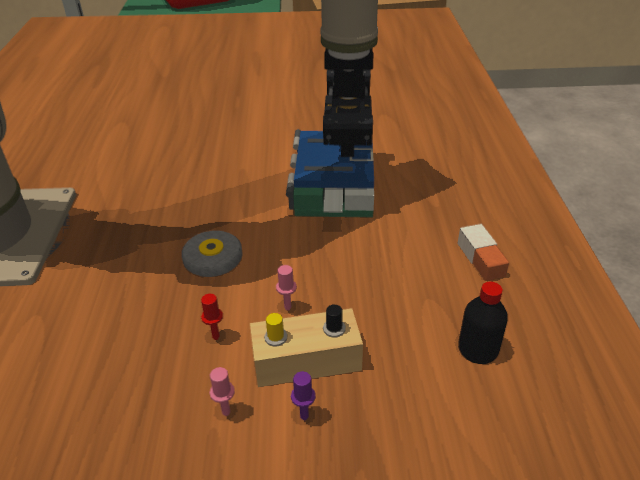

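View pics/w4.png

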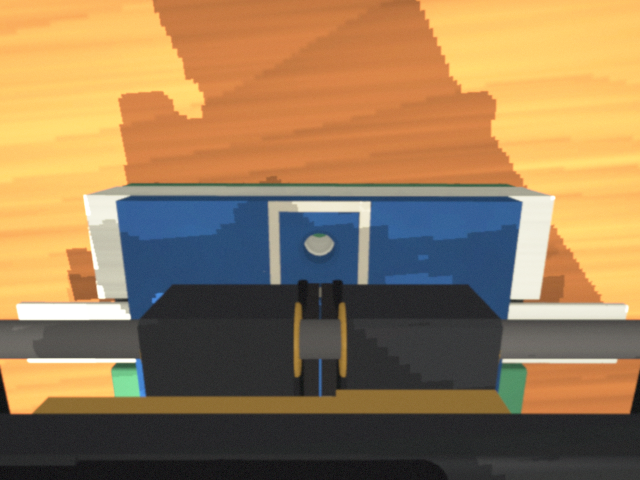

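The lid lies flat (fitted normal vertical), with the hole at (319,244) in the wrist view. Lift and look straight down at the hole.

Emit:
drive_tool(plan=[{"rx": 0, "ry": 0, "rz": 0, "x": 0, "y": 0, "z": -0.05, "fingers": 0}, {"rx": 0, "ry": 0, "rz": 0, "x": -0.03, "y": 0, "z": -0.1, "fingers": 0.5}, {"rx": 0, "ry": 0, "rz": 0, "x": -0.045, "y": 0, "z": -0.12, "fingers": 0.5}, {"rx": 0, "ry": 0, "rz": 0, "x": -0.045, "y": 0, "z": -0.12, "fingers": 0.5}, {"rx": 0, "ry": 0, "rz": 0, "x": -0.045, "y": 0, "z": -0.12, "fingers": 0.5}])

```text
time: 7.28
ee_pos: [0.5419, 0.1196, 0.2471]
eef_rot: [0.999, -0.04, -0.001, 0.0]
ft_force: [0.6, -0.2, -0.4]
width: 0.033
```

```bash
cat > hole.py <<'E'
from h import *
import sys
c=snap('wrist',sys.argv[1])
t=snap('top',sys.argv[1]+'t')
s=monitor.read_state(); print(s['time'],s['ee_pos'],s['eef_rot'],c['xyz'])
for k,(cc) in {'wrist':c,'top':t}.items():
    print(k,nets.find_in('lid_hole',k)[:2])
E
python3 hole.py w5
```

```text
7.375 [0.54190499 0.11963758 0.24679044] [ 9.99201375e-01 -3.99441508e-02 -1.03403262e-03  9.20221090e-05] [0.61209051 0.1139577  0.33910011]
wrist [{'centre': [0.5736, 0.119, 0.061], 'confidence': 0.56}]
top [{'centre': [0.5596, 0.0738, 0.0663], 'confidence': 0.8}]
```

View pics/w5.png

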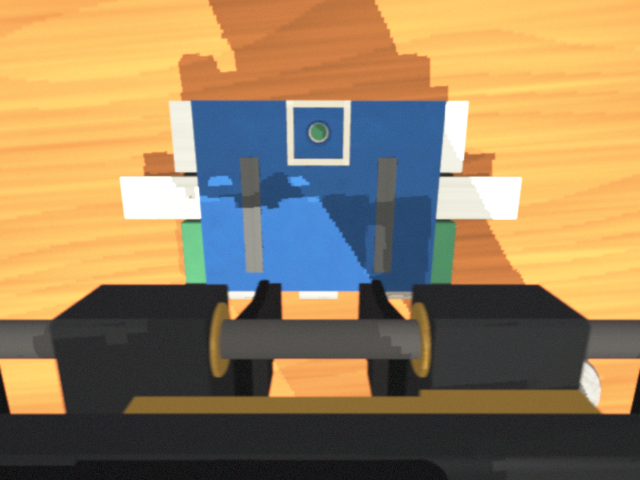

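View pics/w5t.png

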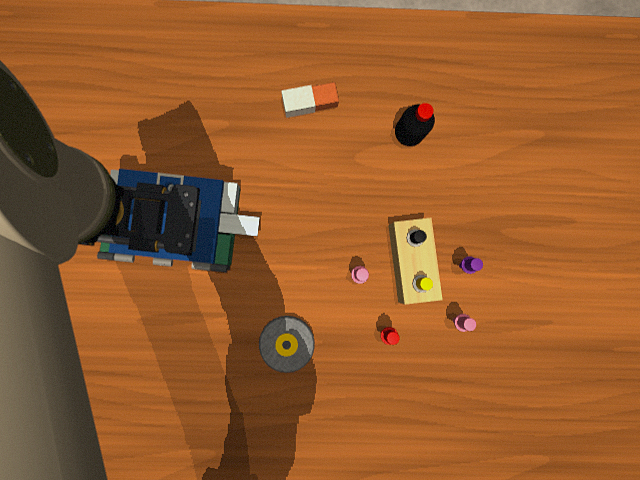

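The wrist view shows the lid shut, with the square centred at (318.5,133) and the hole at (318,132). The strip is in place and the top view shows no bystander disturbed.

Run:
```python
from h import *
c=viewer.camera('wrist'); s=monitor.read_state(); np.savez('cam5.npz',xyz=c['xyz'],rot=Rc(c),ee=s['ee_pos'],q=s['eef_rot'])
print(Rc(c).round(3).tolist(),c['D'],c['camera_matrix'])
for z in (.059,.0645): print(ray_z(c,318.5,132.7,z))
g=c['color']; m=(g.min(2)>150); 
m2=np.zeros_like(m); m2[95:170,282:355]=m[95:170,282:355]
v,u=np.nonzero(m2); print(u.min(),u.max(),v.min(),v.max())
cv2.imwrite('pics/w5c.png',cv2.resize(g[90:175,275:360,::-1],None,fx=6,fy=6,interpolation=cv2.INTER_CUBIC))
print(c['depth'][125:140,300:340].mean())
p=cloud(c,m2); print(p.mean(0))
ye=-4.65
# view of pin: same relative TCP-target offset, rise by 0.025
h=ray_z(c,318.5,132.7,.0645); pin=np.array([.4713,-.2785,.084])
print('to pin view',row(s['ee_pos']+(pin-h)+[0,0,.02],ye))
```

```text
[[-0.08, -0.962, -0.261], [-0.997, 0.077, 0.021], [-0.0, 0.262, -0.965]] [0.00262996 0.         0.         0.         0.        ] [[417.93166718   0.         319.75706926]
 [  0.         417.93166718 241.54330753]
 [  0.           0.           1.        ]]
[0.60924675 0.11535508 0.059     ]
[0.60930323 0.11533341 0.0645    ]
287 351 100 165
0.28378165
[0.60995028 0.11523121 0.06364122]
to pin view [-0.1063, 0.4035, -0.0394, -0.0, 0.0002, 0.0003]
```

View pics/w5c.png

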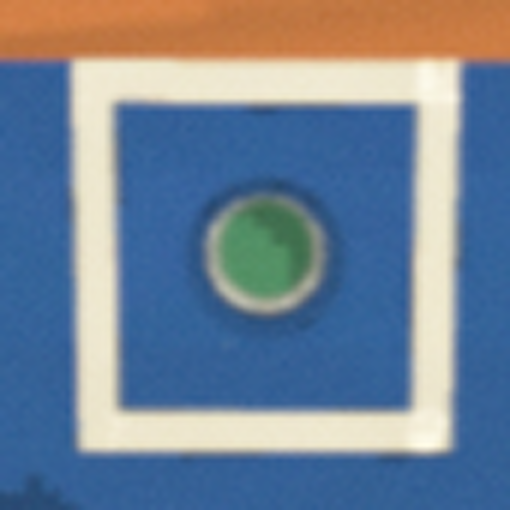

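Emit:
drive_tool(plan=[{"rx": 0, "ry": 0, "rz": 0, "x": -0.106, "y": 0.403, "z": -0.039, "fingers": 0.5}, {"rx": 0, "ry": 0, "rz": 0, "x": -0.106, "y": 0.403, "z": -0.039, "fingers": 0.5}, {"rx": 0, "ry": 0, "rz": 0, "x": -0.106, "y": 0.403, "z": -0.039, "fingers": 0.5}, {"rx": 0, "ry": 0, "rz": 0, "x": -0.106, "y": 0.403, "z": -0.039, "fingers": 0.5}, {"rx": 0, "ry": 0, "rz": 0, "x": -0.106, "y": 0.403, "z": -0.039, "fingers": 0.5}, {"rx": 0, "ry": 0, "rz": 0, "x": -0.106, "y": 0.403, "z": -0.039, "fingers": 0.5}, {"rx": 0, "ry": 0, "rz": 0, "x": -0.106, "y": 0.403, "z": -0.039, "fingers": 0.5}, {"rx": 0, "ry": 0, "rz": 0, "x": -0.106, "y": 0.403, "z": -0.039, "fingers": 0.5}, {"rx": 0, "ry": 0, "rz": 0, "x": -0.106, "y": 0.403, "z": -0.039, "fingers": 0.5}, {"rx": 0, "ry": 0, "rz": 0, "x": -0.106, "y": 0.403, "z": -0.039, "fingers": 0.5}])

```text
time: 8.78
ee_pos: [0.4049, -0.272, 0.2871]
eef_rot: [0.999, -0.039, -0.0, -0.0]
ft_force: [0.4, 0.6, 0.6]
width: 0.0439
```

Run:
```python
from h import *
c=snap('wrist','w6'); s=monitor.read_state(); print(s['time'],s['ee_pos'],s['eef_rot'],s['width'],s['ft_force'],c['xyz'])
H=cv2.cvtColor(c['color'],cv2.COLOR_RGB2HSV).astype(int)
m=((H[...,0]>22)&(H[...,0]<34)&(H[...,1]>190)&(H[...,2]>100)).astype(np.uint8)
m[280:]=0
n,l,st,ce=cv2.connectedComponentsWithStats(m)
for i in range(1,n):
    if st[i,4]>60: print(st[i],ce[i],ray_z(c,*ce[i],.084))
```

```text
8.825 [ 0.40481467 -0.27210072  0.2871188 ] [ 9.99253326e-01 -3.86365400e-02 -5.88647147e-05 -7.27545568e-05] 0.04320624576912845 [ 0.6363436  -0.83170907 -0.48328256] [ 0.47495843 -0.27747737  0.37911691]
[310 122  27  27 568] [323.20950704 135.02992958] [ 0.47063387 -0.27936334  0.084     ]
[ 82 251  40  29 739] [101.21786198 265.45196211] [ 0.38970782 -0.10798008  0.084     ]
```

View pics/w6.png

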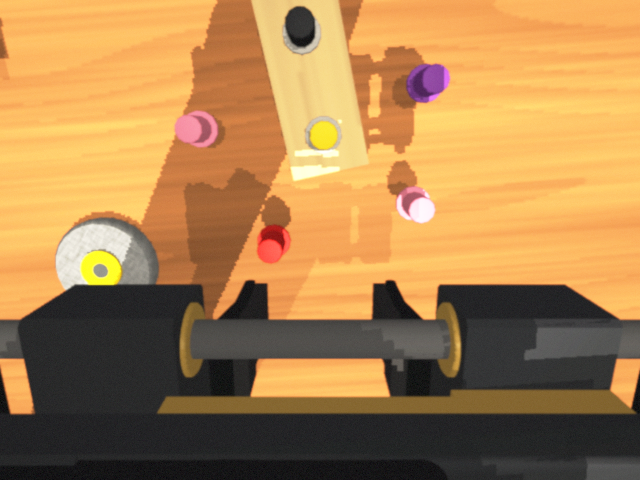

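The wrist view shows the knob at (323,135), centred on its collar. That gives the pin at (0.4706, -0.2794).

Run:
```python
from h import *
print(row([.4706,-.2794,.19],-4.65),row([.4706,-.2794,.127],-4.65))
```

```text
[0.0662, 0.0022, 0.0971, -0.0, 0.0, 0.0006] [0.0662, 0.0022, 0.1601, -0.0, 0.0, 0.0006]
```

Emit:
drive_tool(plan=[{"rx": 0, "ry": 0, "rz": 0.0006, "x": 0.066, "y": 0.002, "z": 0.03, "fingers": 0.5}, {"rx": 0, "ry": 0, "rz": 0.0006, "x": 0.066, "y": 0.002, "z": 0.08, "fingers": 0.5}, {"rx": 0, "ry": 0, "rz": 0.0006, "x": 0.066, "y": 0.002, "z": 0.1, "fingers": 0.5}, {"rx": 0, "ry": 0, "rz": 0.0006, "x": 0.066, "y": 0.002, "z": 0.12, "fingers": 0.5}, {"rx": 0, "ry": 0, "rz": 0.0006, "x": 0.066, "y": 0.002, "z": 0.14, "fingers": 0.5}, {"rx": 0, "ry": 0, "rz": 0.0006, "x": 0.066, "y": 0.002, "z": 0.155, "fingers": 0.5}, {"rx": 0, "ry": 0, "rz": 0.0006, "x": 0.066, "y": 0.002, "z": 0.1595, "fingers": 0.5}, {"rx": 0, "ry": 0, "rz": 0.0006, "x": 0.066, "y": 0.002, "z": 0.1595, "fingers": 0.5}, {"rx": 0, "ry": 0, "rz": 0.0006, "x": 0.066, "y": 0.002, "z": 0.1595, "fingers": 0.15}, {"rx": 0, "ry": 0, "rz": 0.0006, "x": 0.066, "y": 0.002, "z": 0.1595, "fingers": 0}, {"rx": 0, "ry": 0, "rz": 0.0006, "x": 0.066, "y": 0.002, "z": 0.1595, "fingers": 0}, {"rx": 0, "ry": 0, "rz": 0.0006, "x": 0.066, "y": 0.002, "z": 0.1595, "fingers": 0}], squeeze=50)

```text
time: 10.32
ee_pos: [0.47, -0.2805, 0.128]
eef_rot: [0.999, -0.042, 0.0, 0.0]
ft_force: [-0.1, 0.5, 1.7]
width: 0.0189
```

Run:
```python
from h import *
c=snap('side','s7'); snap('wrist','w7'); s=monitor.read_state(); print(s['time'],s['ee_pos'],s['eef_rot'],s['width'],s['ft_force'])
cv2.imwrite('pics/s7c.png',cv2.resize(c['color'][200:420,170:400,::-1],None,fx=2.5,fy=2.5))
```

```text
10.425 [ 0.47003618 -0.28053246  0.12806454] [ 9.99133604e-01 -4.16170844e-02  1.91172845e-04  1.52334503e-04] 0.01880447703067255 [-0.45800193  0.85153135  3.74557409]
```

View pics/s7c.png

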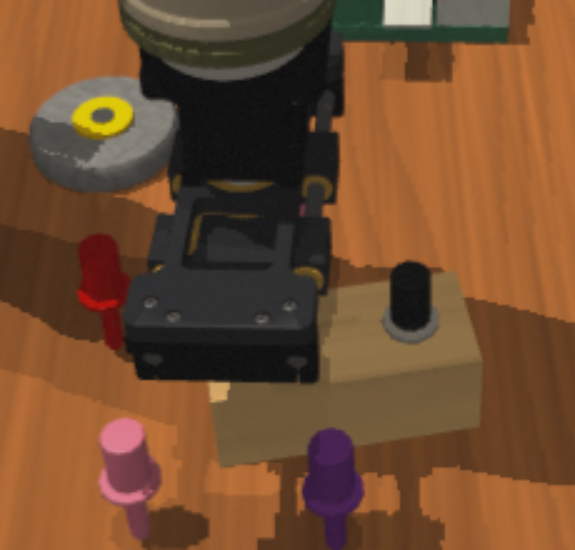

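Gripped (18.8 mm opening on a 20 mm knob). Lift.

Emit:
drive_tool(plan=[{"rx": 0, "ry": 0, "rz": 0, "x": 0, "y": 0, "z": -0.02, "fingers": 0}, {"rx": 0, "ry": 0, "rz": 0, "x": 0, "y": 0, "z": -0.045, "fingers": 0}, {"rx": 0, "ry": 0, "rz": 0, "x": 0, "y": 0, "z": -0.08, "fingers": 0}, {"rx": 0, "ry": 0, "rz": 0, "x": 0, "y": 0, "z": -0.12, "fingers": 0}, {"rx": 0, "ry": 0, "rz": 0, "x": 0, "y": 0, "z": -0.12, "fingers": 0}, {"rx": 0, "ry": 0, "rz": 0, "x": 0, "y": 0, "z": -0.12, "fingers": 0}], squeeze=50)

```text
time: 11.18
ee_pos: [0.4695, -0.2804, 0.247]
eef_rot: [0.999, -0.042, -0.0, -0.0]
ft_force: [-0.0, -0.2, -0.9]
width: 0.0188
```

Run:
```python
from h import *
c=snap('side','s8'); w=snap('wrist','w8'); s=monitor.read_state(); print(s['time'],s['ee_pos'],s['eef_rot'],s['width'],s['ft_force'])
cv2.imwrite('pics/s8c.png',cv2.resize(c['color'][180:400,170:400,::-1],None,fx=2.5,fy=2.5))
cv2.imwrite('pics/w8c.png',cv2.resize(w['color'][240:440,220:420,::-1],None,fx=3,fy=3))
print(row([.6094,.1152,.255],-4.65))
```

```text
11.275 [ 0.46933291 -0.28024088  0.24641229] [ 9.99134185e-01 -4.15905019e-02 -9.36840146e-04 -4.82277367e-04] 0.01881713366314394 [ 0.41159635 -1.20396372 -0.10282802]
[0.1067, -0.4057, -0.0084, -0.0001, 0.0003, -0.0003]
```

View pics/s8c.png

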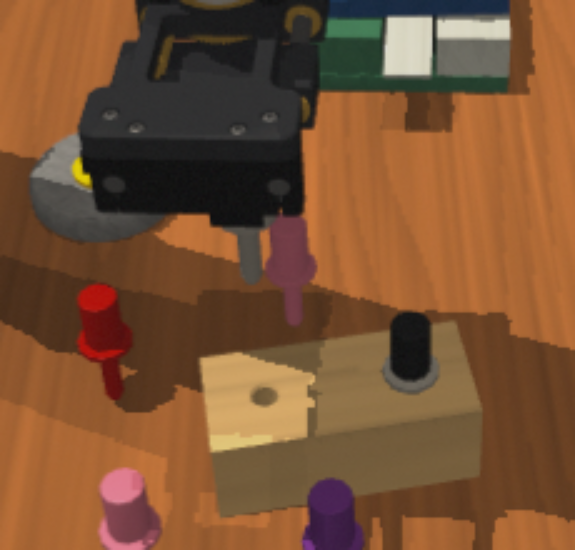

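View pics/w8c.png

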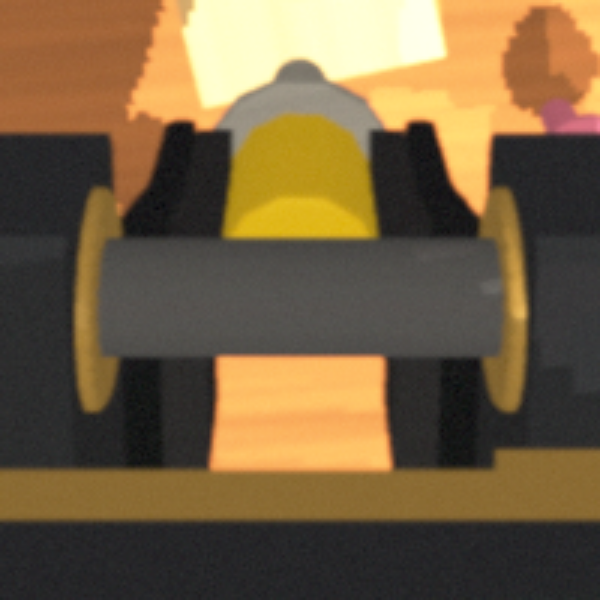

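The side view shows the long pin upright in the fingers, the rack hole empty, and the look-alikes untouched. The wrist view shows the knob held square. Carry it over the jig.

Emit:
drive_tool(plan=[{"rx": 0, "ry": 0, "rz": 0, "x": 0.106, "y": -0.405, "z": -0.01, "fingers": 0}, {"rx": 0, "ry": 0, "rz": 0, "x": 0.106, "y": -0.405, "z": -0.01, "fingers": 0}, {"rx": 0, "ry": 0, "rz": 0, "x": 0.106, "y": -0.405, "z": -0.01, "fingers": 0}, {"rx": 0, "ry": 0, "rz": 0, "x": 0.106, "y": -0.405, "z": -0.01, "fingers": 0}, {"rx": 0, "ry": 0, "rz": 0, "x": 0.106, "y": -0.405, "z": -0.01, "fingers": 0}, {"rx": 0, "ry": 0, "rz": 0, "x": 0.106, "y": -0.405, "z": -0.01, "fingers": 0}, {"rx": 0, "ry": 0, "rz": 0, "x": 0.106, "y": -0.405, "z": -0.01, "fingers": 0}, {"rx": 0, "ry": 0, "rz": 0, "x": 0.106, "y": -0.405, "z": -0.01, "fingers": 0}, {"rx": 0, "ry": 0, "rz": 0, "x": 0.106, "y": -0.405, "z": 0.03, "fingers": 0}, {"rx": 0, "ry": 0, "rz": 0, "x": 0.106, "y": -0.405, "z": 0.05, "fingers": 0}, {"rx": 0, "ry": 0, "rz": 0, "x": 0.106, "y": -0.405, "z": 0.05, "fingers": 0}, {"rx": 0, "ry": 0, "rz": 0, "x": 0.106, "y": -0.405, "z": 0.05, "fingers": 0}], squeeze=50)

```text
time: 12.78
ee_pos: [0.6096, 0.1142, 0.1988]
eef_rot: [0.999, -0.042, 0.001, -0.0]
ft_force: [-0.4, 0.2, -0.2]
width: 0.0189
```

Run:
```python
from h import *
c=snap('side','s9'); w=snap('wrist','w9'); s=monitor.read_state(); print(s['time'],s['ee_pos'],s['eef_rot'],s['width'],s['ft_force'])
cv2.imwrite('pics/s9c.png',cv2.resize(c['color'][90:220,270:400,::-1],None,fx=4.5,fy=4.5,interpolation=cv2.INTER_CUBIC))
cv2.imwrite('pics/w9c.png',cv2.resize(w['color'][200:400,220:420,::-1],None,fx=3,fy=3))
print(row([.6088,.1147,.18],-4.65))
print('side px of hole', w2px(c,[[.6094,.1147,.0635]]),'tip expected',w2px(c,[[s['ee_pos'][0]+.0006,s['ee_pos'][1],s['ee_pos'][2]-.128+.010]]))
```

```text
12.875 [0.60977424 0.11437757 0.19913576] [ 9.99129222e-01 -4.17101382e-02  1.01646138e-03 -1.70514055e-04] 0.018918479634586313 [ 0.33410164 -0.22717948 -1.08810134]
[-0.001, -0.0002, 0.0191, -0.0001, -0.0003, -0.0004]
side px of hole [[360.31897291 151.80305107]] tip expected [[361.1823564  142.89424031]]
```

View pics/s9c.png

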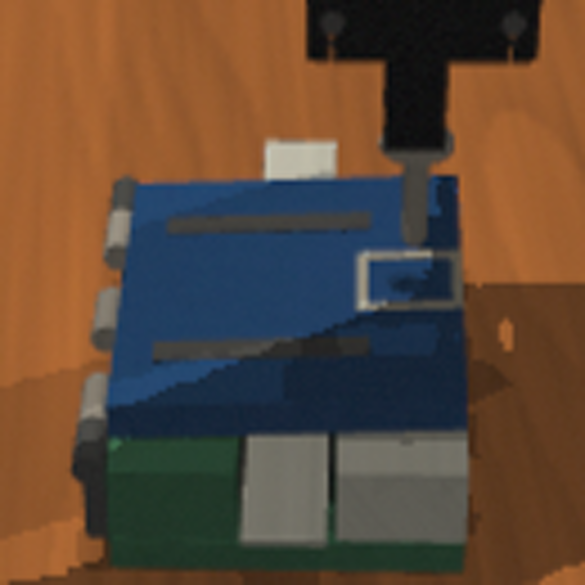

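View pics/w9.png

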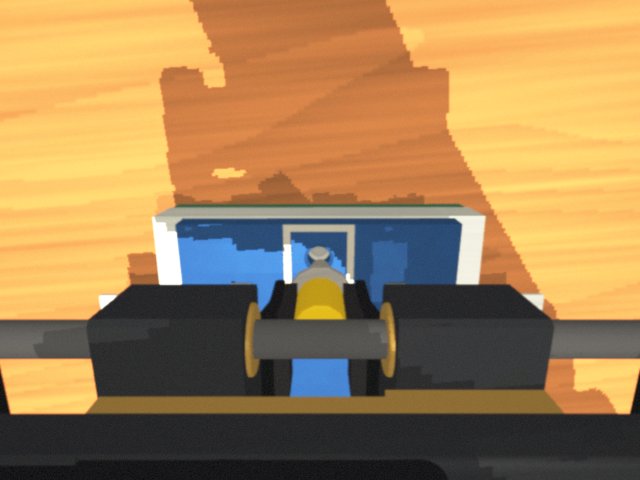

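The side view shows the pin tip at full-frame (362.2,143.3) above the square centred at (361.1,152.2), and the projected predictions agree to 1 px. In the wrist view tip and square are both at column 319. Correct by -1 mm in x and descend gently.

Emit:
drive_tool(plan=[{"rx": 0, "ry": 0, "rz": 0, "x": -0.001, "y": 0, "z": 0.008, "fingers": 0}, {"rx": 0, "ry": 0, "rz": 0, "x": -0.001, "y": 0, "z": 0.012, "fingers": 0}, {"rx": 0, "ry": 0, "rz": 0, "x": -0.001, "y": 0, "z": 0.016, "fingers": 0}, {"rx": 0, "ry": 0, "rz": 0, "x": -0.001, "y": 0, "z": 0.019, "fingers": 0}, {"rx": 0, "ry": 0, "rz": 0, "x": -0.001, "y": 0, "z": 0.022, "fingers": 0}, {"rx": 0, "ry": 0, "rz": 0, "x": -0.001, "y": 0, "z": 0.025, "fingers": 0}], squeeze=60)

```text
time: 13.62
ee_pos: [0.6082, 0.1144, 0.1726]
eef_rot: [0.999, -0.042, 0.0, 0.0]
ft_force: [-0.2, 0.4, -0.0]
width: 0.0188
```

No contact force, and the tip is about 9 mm below the lid's mouth. Continue into the base.

Emit:
drive_tool(plan=[{"rx": 0, "ry": 0, "rz": 0, "x": 0, "y": 0, "z": 0.004, "fingers": 0}, {"rx": 0, "ry": 0, "rz": 0, "x": 0, "y": 0, "z": 0.007, "fingers": 0}, {"rx": 0, "ry": 0, "rz": 0, "x": 0, "y": 0, "z": 0.01, "fingers": 0}, {"rx": 0, "ry": 0, "rz": 0, "x": 0, "y": 0, "z": 0.013, "fingers": 0}, {"rx": 0, "ry": 0, "rz": 0, "x": 0, "y": 0, "z": 0.016, "fingers": 0}, {"rx": 0, "ry": 0, "rz": 0, "x": 0, "y": 0, "z": 0.019, "fingers": 0}], squeeze=60)

```text
time: 14.38
ee_pos: [0.6083, 0.1145, 0.1537]
eef_rot: [0.999, -0.042, 0.0, -0.0]
ft_force: [1.1, 1.1, -0.4]
width: 0.0189
```

Emit:
drive_tool(plan=[{"rx": 0, "ry": 0, "rz": 0, "x": 0, "y": 0, "z": 0.003, "fingers": 0}, {"rx": 0, "ry": 0, "rz": 0, "x": 0, "y": 0, "z": 0.006, "fingers": 0}, {"rx": 0, "ry": 0, "rz": 0, "x": 0, "y": 0, "z": 0.009, "fingers": 0}, {"rx": 0, "ry": 0, "rz": 0, "x": 0, "y": 0, "z": 0.012, "fingers": 0}, {"rx": 0, "ry": 0, "rz": 0, "x": 0, "y": 0, "z": 0.014, "fingers": 0}, {"rx": 0, "ry": 0, "rz": 0, "x": 0, "y": 0, "z": 0.0155, "fingers": 0}], squeeze=60)

```text
time: 15.12
ee_pos: [0.6085, 0.1144, 0.1385]
eef_rot: [0.999, -0.042, 0.0, 0.0]
ft_force: [2.3, 1.0, 3.7]
width: 0.0186
```

Emit:
drive_tool(plan=[{"rx": 0, "ry": 0, "rz": 0, "x": 0, "y": 0, "z": 0.001, "fingers": 0}, {"rx": 0, "ry": 0, "rz": 0, "x": 0, "y": 0, "z": 0.002, "fingers": 0}, {"rx": 0, "ry": 0, "rz": 0, "x": 0, "y": 0, "z": 0.0025, "fingers": 0}, {"rx": 0, "ry": 0, "rz": 0, "x": 0, "y": 0, "z": 0.0025, "fingers": 0}], squeeze=60)

```text
time: 15.62
ee_pos: [0.6087, 0.1144, 0.1369]
eef_rot: [0.999, -0.042, 0.001, 0.0]
ft_force: [-0.6, -1.1, 11.9]
width: 0.0186
```

Emit:
drive_tool(plan=[{"rx": 0, "ry": 0, "rz": 0, "x": 0, "y": 0, "z": 0.001, "fingers": 0}, {"rx": 0, "ry": 0, "rz": 0, "x": 0, "y": 0, "z": 0.0015, "fingers": 0}, {"rx": 0, "ry": 0, "rz": 0, "x": 0, "y": 0, "z": 0.0015, "fingers": 0}, {"rx": 0, "ry": 0, "rz": 0, "x": 0, "y": 0, "z": 0.0015, "fingers": 0}], squeeze=60)

```text
time: 16.12
ee_pos: [0.6088, 0.1144, 0.1368]
eef_rot: [0.999, -0.042, 0.001, 0.0]
ft_force: [-6.0, -2.4, 24.2]
width: 0.0189
```

Run:
```python
from h import *
c=snap('side','s10'); w=snap('wrist','w10')
for i in range(3):
    s=monitor.read_state(); print(s['time'],s['ee_pos'],s['eef_rot'],s['width'],s['ft_force']); viewer.camera('top')
cv2.imwrite('pics/s10c.png',cv2.resize(c['color'][90:220,270:400,::-1],None,fx=4.5,fy=4.5,interpolation=cv2.INTER_CUBIC))
V,U=np.mgrid[:480,:640]
H=cv2.cvtColor(c['color'],cv2.COLOR_RGB2HSV).astype(int)
p=cloud(c,(H[...,0]>100)&(H[...,0]<125)&(H[...,1]>120)&(H[...,2]>50)&(U>260)&(U<400)&(V>60)&(V<220))
for k in range(5):
    n=np.linalg.svd(p-p.mean(0),full_matrices=False)[2][2]; dd=(p-p.mean(0))@n; p=p[abs(dd)<max(.002,1.5*dd.std()) ]
print(n,p.mean(0),len(p))
```

```text
16.225 [0.60874481 0.11440763 0.13678982] [ 9.99127111e-01 -4.17604883e-02  9.76520409e-04  3.52485639e-04] 0.018925672488186284 [-6.52557376 -1.81946413 23.77048631]
16.275 [0.60876064 0.11440929 0.13679043] [ 9.99127900e-01 -4.17411245e-02  1.00098931e-03  3.41573211e-04] 0.018431288309444366 [-6.63933894 -2.10295276 24.1216459 ]
16.325 [0.60875098 0.11440028 0.13680138] [ 9.99127112e-01 -4.17602904e-02  9.85495384e-04  3.48109291e-04] 0.018800902313724752 [-5.78581818 -2.52488644 23.46305156]
[ 2.56652946e-04 -1.08271123e-03  9.99999381e-01] [0.55479392 0.10202206 0.05809528] 2458
```

View pics/s10c.png

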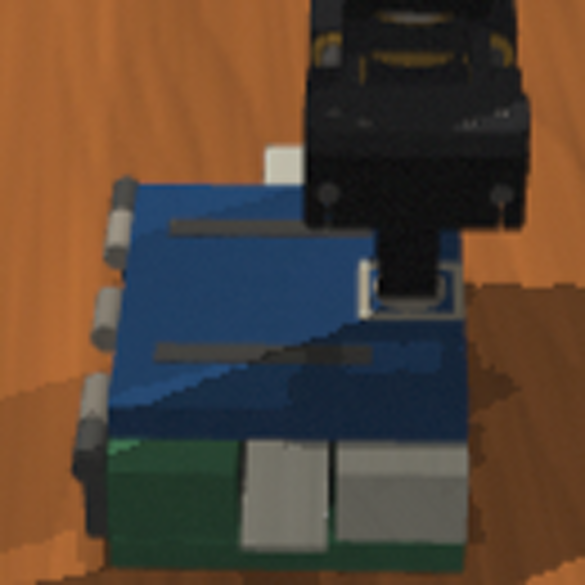

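View pics/w10.png

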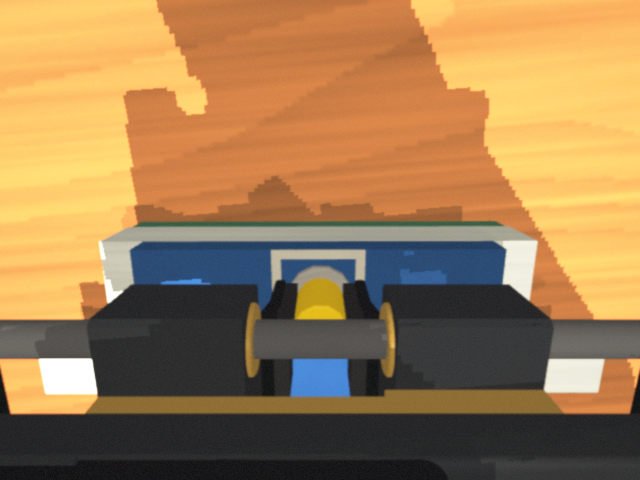

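The side view shows the collar flat on the shut lid inside the white square at about (361,155). The fitted lid plane is level, and the force is a steady 24 N with the arm still. Handing in.

```bash
python3 -c "
from h import *
print(workorder.close_job()); s=monitor.read_state(); print(s['time'],s['ee_pos'],s['ft_force'])"
```

```text
the job is handed in; nothing more can be done
None
the job is handed in; nothing more can be done
```

I swung the blue half shut with closed fingers. I then took the yellow-knob pin from the rack, pushed it through both holes, and handed the job in at about 16.3 s while still pressing down. The system gives no verdict, so success rests on my own checks below.

- **Lid:** the plane fitted to the lid in the side view is level to about 0.001 rad (limit 0.015).
- **Pin:** its collar sits flat on the lid inside the white square. The gripper height puts the tip about 19 mm above the jig's underside (limit 21.5 mm). I worked this out from the grasp height; the tip itself is hidden in the hole.
- **Push:** the downward force was steady at about 24 N with the arm still, and the knob showed no sign of slipping.
- **Strip and bystanders:** the strip was still in its channel in the last pictures. I saw no bystander moved in the pictures taken along the way, but I did not measure this at the end.

**Disagreements:**
- The first top and side estimates of the base hole differed by about 6 mm in y. I used the wrist camera's value instead, and the pin went in with almost no force.
- A sideways force of about 6 N was present during the final press.
- The first move call was refused; no time passed and nothing moved.

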